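Clamp the bottle on the shaker platform

TASK

Clamp the open bottle on the shaker for shaking: hold in the thumb button on the side of the sliding bar's handle and, keeping it in, slide the bar along its rails until the bottle stands upright against the fixed bar and the sliding bar's sprung pad is squeezed in nearly as far as it goes. Then let go, so that the button springs out, the bar locks in a notch and the pad stays pressed on the bottle.

Things in the scene. Friction and masses are not known exactly. Their poses are not given: they have to be found in the camera images.
- shaker: Flat platform shaker, fixed; white housing, aluminium platform 300 (x) x 180 mm (y), its upper face 62 mm above the worktop. Origin: centre of the underside. x runs along the two steel rails (y = -76 and 76 mm, 16 mm high) towards the end with the fixed bar, y points away from the control panel (which faces the robot), z up. The fixed bar stands across the +x end, 62 mm above the platform.
- stop_face (a point): Middle of the rubber-padded face of the fixed bar, 30 mm above the platform, at x = 135 mm in the shaker's frame; the face looks to the shaker's -x. Axes parallel to the shaker's.
- clamp_bar (a joint): Position of the sliding bar, m: 0 = rear end, 0.133 = most; grows along the shaker's x, towards the fixed bar. Clear distance between fixed bar and unsqueezed pad = 0.165 minus this. A rack with a notch every 8 mm locks it (gives 3 mm if shoved). With the button in 5 mm or more it slides freely, damped (60 N per m/s). Let go, it settles in the nearest notch, up to 5 mm away.
- sprung_pad (a joint): How far the sprung pad is squeezed in, m: 0 = out, 0.014 = fully in; spring 2 N at first, 5.5 N fully in. It carries the rubber face in front of the sliding bar's upright. Squeezed 10 to 14 mm before letting go, it stays well squeezed after the bar has settled in a notch.
- pad_face (a point): Middle of the sprung pad's rubber face, looking to the shaker's +x, 30 mm above the platform; moves with bar and pad, axes parallel to the shaker's. The pad is 122 mm wide, 7 to 59 mm above the platform; the upright behind it is 164 mm wide and up to 62 mm high.
- handle (a point): Centre of the sliding bar's grey handle block, 78 mm behind the unsqueezed pad face along x and 50 mm above the platform; moves with the bar, axes as the shaker's. Block 64 mm long (x), 34 wide (y), 23 to 77 mm above the platform, on a plate with its top at 24 mm (runners over the rails 27). With the button in its -y side it is 44 mm wide, 37 with the button fully in; pinch it along y from above.
- button_face (a point): Middle of the outer face of the thumb button, a white cap 36 mm long (x) and 34 mm high, at the middle of the handle block's -y side (the side towards the robot). It stands out 10 mm; its face is 27 mm from the handle's centre.
- thumb_button (a joint): How far the thumb button is pressed in, m: about 0 = out (bar locked), 0.007 = fully in. It is pressed along the shaker's +y, horizontally, against a spring: about 6 N to start, 8.5 N fully in, and springs back by itself. A pinch of about 20 N across handle and button holds it in.
- bottle: Open, round, translucent reagent bottle, 54 mm in diameter and 114 mm high, about 0.2 kg, loose on the platform between the two bars. Origin: centre of its underside; z up along its axis.
Not all that is in view belongs to the job. What is shaped like the bottle but orange is not meant.

How it is judged:
By the outcome, as a careful person would: the job done as asked, in the order asked, and still so for the second after the job is handed in, with the robot touching nothing.
It also fails if it takes over 35 s, if anything falls off the work surface, if the arm or the gripper's body presses on something with over 40 N, if the wrist force passes 120 N, or if a joint passes its speed limit or range.

ROBOT

A 6-joint arm with a two-finger parallel gripper is mounted at the origin on a cart in front of the work surface, level with it; the furniture and walls round the work are solid. World frame = base frame: x ahead of the robot, y to its left, z up, the work surface at z = 0. Lengths are in mm, angles in degrees, forces in N, time in s.
With the tool pointing down it reaches from about 325 to 1000 mm from the base axis. Payload 5.1 kg.
Tool frame: the origin (TCP) lies at the very end of the fingers, on their centre line; the grasp point (between the pads) lies 19 mm behind it (tcp_to_grasp is the distance from the TCP to the grasp point, in mm); z points along the fingers, y is the line along which they close (so a half turn about z gives the same grasp; the last joint's range is limited). The gripper opens to 85 mm and grips with 20 to 120 N. Pads are 22 mm wide; open, the fingers measure 114 mm over their backs; the gripper's body (76 mm by 85 mm) begins 54 mm behind the grasp point. The pads swing forward as they close: fully open they stand 13 mm farther back than shut.
Start: joints at [61.215, 7.093, 94.555, -0, 78.352, -4.733], TCP at [264.944, 593.54, 231.322] pointing down, gripper open.
Joint ranges: [-149.61, 149.61], [-58.7, 133.49], [1.44, 155.28], [-77.14, 257.14], [18.33, 153.61], [-166.67, 166.67]. Speed limits (degrees/s): [147.25, 147.25, 180, 180, 180, 180].

INTERFACE

Orientations are given as a 3x3 rotation matrix whose columns are the frame's x, y, z axes.
In Python, from workcell import * gives the robot as it stands.
- The arm moves only by the tool apply_moves, never from a script. Its argument "plan" is a list of rows, each an object of numbers: "x", "y", "z": the shift along the tool's x, y, z scaled (see below); "wx", "wy", "wz": the turn, a rotation vector about the tool's x, y, z scaled (see below); "grip": the finger opening in mm, from 0 to 85.4. A call has 1 to 12 rows; each row is the pose to reach, as a shift and turn from the pose commanded when the call began, along the tool's axes at that moment; what a row does not reach only later rows make up. The controller multiplies each number of a shift by 20 cm and each number of a turn by 45 degrees. A row lasts 1/12 s, in which the tool goes at most 41.7 mm and 7.16 degrees, less where a joint would pass 70% of its speed; a pose out of reach is approached as far as the arm can. A call with a number of a shift or a turn outside -1 to 1 is refused whole. A call with a gripper value outside its range is refused whole. The fingers move at their own pace and stop on an object; "newtons" is the grip in N (left out, the last holds). Time passes only in rows, so rows that repeat a pose let the fingers close. It gives the time, the measured TCP pose, the force, the opening and the grip force at its end, in the units of the state.
- get_obs(): the state, without advancing time (a new reading comes with each control period).
- grab_frame(name): name is "side" or "top"; returns (picture, depth): 420x560x3 uint8, red, green, blue; 420x560 float32, mm along the optical axis (not along the pixel's ray), 0 where there is no reading.
- calibration(name): a dict with "fx", "fy", "cx", "cy" (pixels), "camera_from_world" (4x4, takes a point from world to camera coordinates). Camera axes: x right, y up, looking along -z (the intrinsics and any distortion apply to the point x, -y, -z); pixel columns grow to the right and rows downward; lengths in mm; the calibration is good to about 2 mm. A picture is of the moment at which its call begins. calibration takes no time and is no camera call.
- sign_off(): hands the job in; it is judged then, once.
The state is a dict: "time": time; "joints": joint angles; "dq": joint speeds; "joint_torque": joint torques, N m; "tcp_pos": TCP position; "tcp_rot": TCP orientation; "wrist_force": force on the tool from outside, world axes, zero at the start; "torque": the same for the moment, N m; "finger_gap": finger opening in mm; "grasp_force": force on a finger pad.
Only numpy, scipy, OpenCV 4.12 (cv2) and the standard library are available. Lean on these libraries where they do the work, as an engineer would, in place of code of your own. Each camera call takes 0.05 s, during which the arm holds its last target. There are 200 camera calls.

## Working session

There is one attempt and no reset: what is moved stays moved. The work goes in short steps, Python scripts to look and compute and a tool call to move; the robot and the scene stay as the last step left them, time stands still between calls to the robot, and variables do not carry over. Pictures are saved under pics/ and viewed, at most 10 in all, crops included, and the job is handed in when it is done.

Besides the shell and the picture viewer there is one more tool, called after ">>>" in YAML: its name, and indented under it one key for each argument. apply_moves: Moves the arm, as the interface text tells. Its arguments: {"type":"object","properties":{"plan":{"type":"array","items":{"type":"object","properties":{"x":{"type":"number"},"y":{"type":"number"},"z":{"type":"number"},"wx":{"type":"number"},"wy":{"type":"number"},"wz":{"type":"number"},"grip":{"type":"number"}}}},"newtons":{"type":"number"}},"required":["plan"]}

```bash
mkdir -p pics; ls; python3 - <<'E'
from workcell import *
import cv2, numpy as np
for n in ("side","top"):
    p,d=grab_frame(n); cv2.imwrite(f"pics/{n}0.png",p[:,:,::-1]); np.savez(f"{n}0.npz",p=p,d=d)
    c=calibration(n); print(n,{k:np.round(v,3).tolist() for k,v in c.items()})
s=get_obs(); print(s["time"],s["tcp_pos"],np.round(s["tcp_rot"],3).tolist(),s["finger_gap"])
E
```

```text
pics
side {'fx': 441.403, 'fy': 441.403, 'cx': 281.799, 'cy': 216.381, 'camera_from_world': [[-0.999, -0.043, -0.019, 545.269], [0.006, -0.51, 0.86, -124.363], [-0.047, 0.859, 0.509, -896.921], [0.0, 0.0, 0.0, 1.0]]}
top {'fx': 390.304, 'fy': 390.304, 'cx': 280.073, 'cy': 204.786, 'camera_from_world': [[0.021, -0.999, 0.035, -124.022], [0.995, 0.025, 0.101, -556.61], [-0.102, 0.032, 0.994, -882.549], [0.0, 0.0, 0.0, 1.0]]}
0.1 [264.68627418 593.06117731 230.15629843] [[-0.913, 0.408, -0.001], [0.408, 0.913, -0.002], [0.0, -0.002, -1.0]] 85.00985585212327
```

View pics/side0.png

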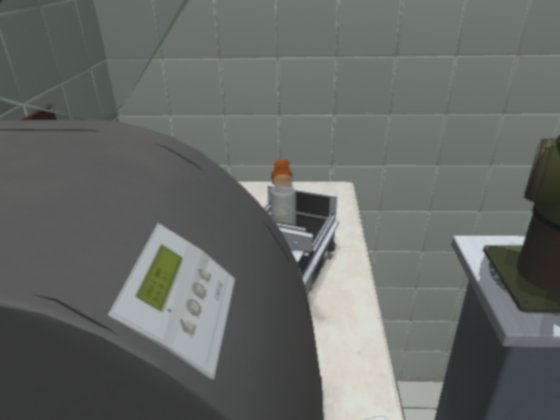

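View pics/top0.png

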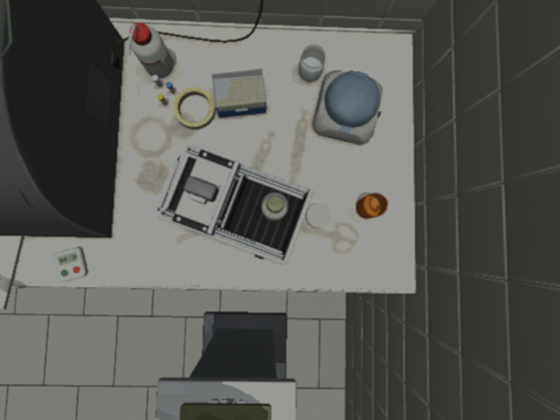

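The side view is mostly blocked by a grey instrument: the bottle is near (285,205), with the fixed bar behind it. The top view shows the whole shaker. The handle is at (201,188), the bottle at (274,206), the fixed bar near (295,220), and the grey instrument covers columns 0–120.

```bash
cat > h.py <<'E'
import numpy as np, cv2
from workcell import *
C={n:calibration(n) for n in("side","top")}
def pts(n,d):
    c=C[n]; v,u=np.mgrid[0:420,0:560]
    P=np.stack([(u-c["cx"])/c["fx"]*d,-(v-c["cy"])/c["fy"]*d,-d],-1)
    T=np.linalg.inv(np.array(c["camera_from_world"])); return P@T[:3,:3].T+T[:3,3]
def ray(n,u,v,z):
    c=C[n];T=np.linalg.inv(np.array(c["camera_from_world"]))
    r=T[:3,:3]@np.array([(u-c["cx"])/c["fx"],-(v-c["cy"])/c["fy"],-1]); o=T[:3,3]
    return o+r*(z-o[2])/r[2]
def proj(n,p):
    c=C[n];q=np.array(c["camera_from_world"])@np.append(p,1)
    return np.array([c["cx"]-c["fx"]*q[0]/q[2],c["cy"]+c["fy"]*q[1]/q[2]])
E
python3 - <<'E'
from h import *
z=np.load("top0.npz");p,d=z["p"],z["d"]
P=pts("top",d)
cv2.imwrite("pics/c1.png",cv2.resize(p[140:270,150:330,::-1],None,fx=4.4,fy=4.4,interpolation=cv2.INTER_CUBIC))
print("table z",np.nanmedian(P[265:280,150:300,2]))
h=P[...,2].copy();h[d==0]=0
for y in range(145,270,6): print(y,' '.join('%4d'%h[y,x] for x in range(150,330,7)))
g=P[0:236,0:125].reshape(-1,3); g=g[(g[:,2]>60)]
print("grey",g.min(0),g.max(0))
for hh in (100,200,250,300,400): 
    q=g[g[:,2]>hh]; print(hh,len(q),q.min(0).round(),q.max(0).round()) if len(q) else 0
E
```

```text
table z -0.4076641955292075
145    0   -2    0    1   -1    0   59   -2    1    1    0    0    0    0   -1    0    1   -2   -2    0   -1    0    2    0    0    1
151    0    0    1    0    0   -1   75   77   87   -2    0    0    1    0    0    0   -1    0    0   -1    0    0   -1   -2    1   -1
157   -3    1   -1   -1   -2   60   61   86   90   88   89   -1    0   -2   -1   -2    1    1   -3    0    0   -1    1    1   -2    0
163    0    0   -1    0    3   64   62   86   84   85   89   86  124    0    0    0    0    0    1   -2    0    0   -1    0    2    0
169    1   -2    0    0   -1   58   62   87   83   86   86   84  124   78   79   60   -2    1    0    0   -3   -1   -1    0    0    0
175    2    0    0    8   61   62   85   84   87   87   88   86  121   60   64   76   79   61    1    0    0    0    0    0    1    0
181    0    0   -2    6   62   60  139  139  130   84   85  123   84  119   63   64   61   78   80   63    0    0   -1    0   -2    2
187    1   -3    0    1   63  138  138  140  139  137   84  125   61  121   61   63   63   61   62   75   80   76   57    0   -1    0

[... 1350 characters left out ...]
 -1    0   -1   -1    0    1    0    0    0    2    0    0    0    0   59   59   78   78  121  121    1    0    0   -1   -2
259   -1    3    0    2   -1    0    1    0   -2    0    0    0   -1   -4    0   -2   -2   -1   57   86    1    1   -2   -1   -1   -2
265    0    0    1    0    0    2    0    0    0    0    0    0   -1    0   -1   -1    0    0    0   -1    0    0    0   -2    0    0
grey [466.53658643 -81.70848842  60.04631916] [1022.61389929  500.33177908  937.95306231]
100 23884 [467. -82. 100.] [961. 473. 938.]
200 18047 [467. -82. 200.] [937. 408. 938.]
250 14395 [467. -82. 250.] [905. 378. 938.]
300 10277 [467. -82. 300.] [870. 348. 938.]
400 1805 [467. -82. 400.] [806. 291. 938.]
```

View pics/c1.png

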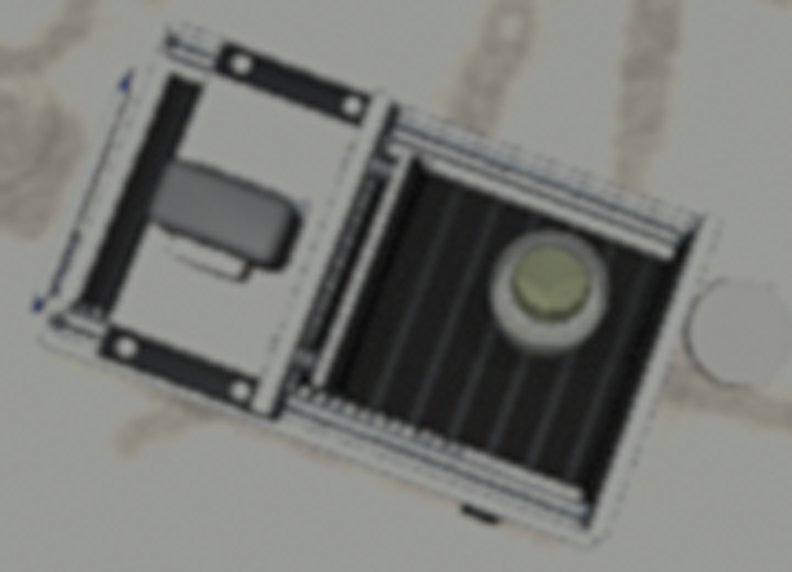

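The crop shows the grey handle at about (230,217), its white button toward the robot at about (208,262), the upright at (325,250), the pad face at (370,270), the bottle at (550,290) and the fixed bar's inner face along (620,390). Next I'll compute positions.

```bash
python3 - <<'E'
from h import *
z=np.load("top0.npz");p,d=z["p"],z["d"]
P=pts("top",d); Z=P[...,2]
m=np.zeros(d.shape,bool); m[145:262,155:318]=1
def show(name,mk,zz):
    mk=mk.astype(np.uint8); n,l,s,c=cv2.connectedComponentsWithStats(mk)
    for i in range(1,n):
        if s[i,4]<25: continue
        v,u=np.nonzero(l==i); W=np.array([ray("top",a,b,zz)[:2] for a,b in zip(u,v)],np.float32)
        r=cv2.minAreaRect(W); print(name,s[i,4],"rect",np.round(r[0],1),np.round(r[1],1),round(r[2],1),"mean",W.mean(0).round(1))
show("handle",m&(Z>132)&(Z<146),139)
show("z124",m&(Z>113)&(Z<129),124)
show("plat+",m&(Z>50)&(Z<200),70)
show("bottle",m&(Z>165),176)
g=p.astype(int)
bm=m.copy();bm[:]=0;bm[185:225,255:295]=1
show("botZ",bm&(Z>100)&(Z<200),150)
show("cap",bm&(g[...,1]-g[...,2]>18),176-20)
# obstacle map: max height on 50mm grid
v=d>0
xs=np.arange(250,1001,50)
print("y->",np.arange(500,-301,-50))
for x in xs[::-1]:
    print(x,[int(Z[v&(abs(P[...,0]-x)<25)&(abs(P[...,1]-y)<25)].max(initial=-9)) for y in range(500,-301,-50)])
E
```

```text
handle 496 rect [579.8  57.3] [63.7 34.2] 70.7 mean [580.   57.5]
z124 373 rect [564.2  10.8] [ 10.2 162.6] 70.8 mean [563.4  11.1]
z124 291 rect [556.5 -11.3] [ 10.6 120.7] 70.7 mean [555.8 -11. ]
z124 531 rect [ 510.  -145.3] [ 15.3 162.6] 70.7 mean [ 508.9 -145.3]
z124 57 rect [559.1  64.6] [38.9  9.9] 72.9 mean [557.9  62.7]
plat+ 10678 rect [556.4 -14.4] [300.2 180. ] 70.8 mean [554.7 -13.6]
bottle 82 rect [545.8 -96.6] [39.5 39.3] 1.4 mean [545.4 -96.1]
botZ 336 rect [545.5 -97.1] [55.1 52.8] 1.5 mean [543.3 -96.4]
cap 181 rect [548.8 -95.9] [26.3 30.2] 1.4 mean [548.7 -96.3]
y-> [ 500  450  400  350  300  250  200  150  100   50    0  -50 -100 -150
 -200 -250 -300]
1000 [-9, -9, -9, -9, 79, 81, 85, 88, 93, 96, 100, 103, 106, 108, 111, 117, 123]
950 [-9, -9, -9, -9, 220, 66, 132, 21, 15, 17, 52, 173, 5, 85, 85, 3, 4]
900 [-9, -9, -9, -9, 292, 74, 197, 167, 5, 4, 4, 4, 4, 87, 87, 63, 4]
850 [-9, -9, -9, -9, 371, 75, 195, 133, 28, 82, 83, 82, 4, 84, 104, 118, 117]
800 [-9, -9, -9, -9, 422, 446, 50, 49, 27, 81, 82, 82, 4, 5, 113, 121, 121]
750 [-9, -9, -9, -9, 416, 449, 3, 28, 28, 72, 4, 4, 5, 4, 107, 120, 120]
700 [-9, -9, -9, -9, 424, 445, 5, 5, 82, 63, 4, 4, 4, 4, 4, 79, 63]
650 [-9, -9, -9, -9, 418, 5, 4, 12, 88, 92, 126, 81, 62, 4, 4, 4, 5]
600 [-9, -9, -9, -9, 394, 4, 4, 65, 142, 141, 127, 122, 80, 126, 124, 3, 115]
550 [-9, -9, -9, 337, 350, 4, 8, 81, 138, 142, 126, 152, 177, 126, 123, 19, 115]
500 [93, 172, 254, 275, 278, 4, 4, 80, 92, 126, 125, 77, 153, 127, 17, 15, 3]
450 [17, 15, 21, 20, 3, 4, 3, 4, 4, 4, 81, 81, 126, 126, 4, 5, 3]
400 [17, 5, 21, 20, 4, 4, 4, 4, 3, 4, 3, 4, 60, 3, 5, 5, 3]
350 [17, 3, 13, 3, 4, 5, 2, 3, 3, 4, 3, 4, 3, 3, 4, 3, 3]
300 [17, -9, -9, -9, -9, -9, -9, -9, -9, -9, -9, -9, -9, -9, -9, -9, -9]
250 [-9, -9, -9, -9, -9, -9, -9, -9, -9, -9, -9, -9, -9, -9, -9, -9, -9]
```

>>> apply_moves:
  plan:
    - {"x": -0.07,"y": -0.075,"wz": 0.1,"grip": 85}
    - {"x": -0.18,"y": -0.19,"wz": 0.25,"grip": 85}
    - {"x": -0.3,"y": -0.32,"wz": 0.4,"grip": 85}
    - {"x": -0.42,"y": -0.45,"wz": 0.55,"grip": 85}
    - {"x": -0.54,"y": -0.58,"wz": 0.7,"grip": 85}
    - {"x": -0.63,"y": -0.68,"wz": 0.83,"grip": 85}
    - {"x": -0.69,"y": -0.74,"wz": 0.92,"grip": 85}
    - {"x": -0.71,"y": -0.76,"wz": 0.945,"grip": 85}
    - {"x": -0.71,"y": -0.76,"wz": 0.945,"grip": 85}

```text
$.plan[0]: bad value
```

```bash
cat >> h.py <<'E'
def go(x,y,z,yaw):
    s=get_obs();R=np.array(s["tcp_rot"]);t=np.array(s["tcp_pos"])
    dl=R.T@(np.array([x,y,z])-t); a=np.degrees(np.arctan2(R[1,1],R[0,1]))
    print("t",round(s["time"],2),"pos",t.round(1),"yaw",round(a,2),"shift units",(dl/200).round(3),"wz",round(-(yaw-a)/45,3),"z",R[:,2].round(3),"F",np.round(s["wrist_force"],1),"gap",round(s["finger_gap"],1),"grip",round(s["grasp_force"],1),"j",np.round(s["joints"],0))
E
python3 -c "
from h import *
go(400,200,231,-19.25)"
```

```text
t 0.1 pos [264.7 593.1 230.2] yaw 65.95 shift units [-1.419 -1.519 -0.002] wz 1.893 z [-0.001 -0.002 -1.   ] F [-0.3  0.2 -0.6] gap 85.0 grip 0.0 j [61.  7. 95.  0. 78. -5.]
```

>>> apply_moves:
  plan:
    - {"x": -0.07,"y": -0.075,"z": 0,"wx": 0,"wy": 0,"wz": 0.1,"grip": 85}
    - {"x": -0.18,"y": -0.19,"z": 0,"wx": 0,"wy": 0,"wz": 0.25,"grip": 85}
    - {"x": -0.3,"y": -0.32,"z": 0,"wx": 0,"wy": 0,"wz": 0.4,"grip": 85}
    - {"x": -0.42,"y": -0.45,"z": 0,"wx": 0,"wy": 0,"wz": 0.55,"grip": 85}
    - {"x": -0.54,"y": -0.58,"z": 0,"wx": 0,"wy": 0,"wz": 0.7,"grip": 85}
    - {"x": -0.63,"y": -0.68,"z": 0,"wx": 0,"wy": 0,"wz": 0.83,"grip": 85}
    - {"x": -0.69,"y": -0.74,"z": 0,"wx": 0,"wy": 0,"wz": 0.92,"grip": 85}
    - {"x": -0.71,"y": -0.76,"z": 0,"wx": 0,"wy": 0,"wz": 0.945,"grip": 85}
    - {"x": -0.71,"y": -0.76,"z": 0,"wx": 0,"wy": 0,"wz": 0.945,"grip": 85}

```text
time: 0.85
tcp_pos: [332.9, 396.0, 231.1]
tcp_rot: [[-0.396, 0.918, -0.0], [0.918, 0.396, -0.0], [0.0, -0.0, -1.0]]
wrist_force: [0.3, -0.1, -0.1]
finger_gap: 85.1
grasp_force: 0.0
```

```bash
python3 -c "
from h import *
go(400,200,231,-19.25)"
```

```text
t 0.85 pos [332.9 396.  231.1] yaw 23.36 shift units [-1.033 -0.081  0.   ] wz 0.947 z [-0. -0. -1.] F [ 0.3 -0.1 -0.1] gap 85.1 grip 0.0 j [ 44. -10. 111.   0.  79.  21.]
```

>>> apply_moves:
  plan:
    - {"x": -0.1,"y": -0.01,"z": 0,"wx": 0,"wy": 0,"wz": 0.1,"grip": 85}
    - {"x": -0.26,"y": -0.02,"z": 0,"wx": 0,"wy": 0,"wz": 0.25,"grip": 85}
    - {"x": -0.43,"y": -0.03,"z": 0,"wx": 0,"wy": 0,"wz": 0.4,"grip": 85}
    - {"x": -0.6,"y": -0.05,"z": 0,"wx": 0,"wy": 0,"wz": 0.55,"grip": 85}
    - {"x": -0.77,"y": -0.06,"z": 0,"wx": 0,"wy": 0,"wz": 0.7,"grip": 85}
    - {"x": -0.9,"y": -0.07,"z": 0,"wx": 0,"wy": 0,"wz": 0.83,"grip": 85}
    - {"x": -0.98,"y": -0.08,"z": 0,"wx": 0,"wy": 0,"wz": 0.92,"grip": 85}
    - {"x": -1.0,"y": -0.08,"z": 0,"wx": 0,"wy": 0,"wz": 0.947,"grip": 85}
    - {"x": -1.0,"y": -0.08,"z": 0,"wx": 0,"wy": 0,"wz": 0.947,"grip": 85}

```text
time: 1.6
tcp_pos: [397.8, 207.2, 231.3]
tcp_rot: [[0.328, 0.945, -0.0], [0.945, -0.328, 0.0], [0.0, -0.0, -1.0]]
wrist_force: [-0.2, 0.8, -0.2]
finger_gap: 85.0
grasp_force: 0.0
```

```bash
python3 -c "
from h import *
go(578.4,57.9,190,-19.25)"
```

```text
t 1.6 pos [397.8 207.2 231.3] yaw -19.16 shift units [-0.409  1.098  0.206] wz 0.002 z [-0.  0. -1.] F [-0.2  0.8 -0.2] gap 85.0 grip 0.0 j [ 21. -20. 119.   0.  81.  40.]
```

>>> apply_moves:
  plan:
    - {"x": -0.05,"y": 0.1,"z": 0,"wx": 0,"wy": 0,"wz": 0,"grip": 85}
    - {"x": -0.12,"y": 0.27,"z": 0,"wx": 0,"wy": 0,"wz": 0,"grip": 85}
    - {"x": -0.2,"y": 0.45,"z": 0,"wx": 0,"wy": 0,"wz": 0,"grip": 85}
    - {"x": -0.28,"y": 0.63,"z": 0,"wx": 0,"wy": 0,"wz": 0,"grip": 85}
    - {"x": -0.35,"y": 0.8,"z": 0.05,"wx": 0,"wy": 0,"wz": 0,"grip": 85}
    - {"x": -0.4,"y": 0.94,"z": 0.1,"wx": 0,"wy": 0,"wz": 0,"grip": 85}
    - {"x": -0.41,"y": 1.0,"z": 0.12,"wx": 0,"wy": 0,"wz": 0,"grip": 85}
    - {"x": -0.41,"y": 1.0,"z": 0.12,"wx": 0,"wy": 0,"wz": 0,"grip": 85}

```text
time: 2.27
tcp_pos: [560.6, 64.0, 205.2]
tcp_rot: [[0.328, 0.945, -0.003], [0.945, -0.328, 0.0], [-0.001, -0.003, -1.0]]
wrist_force: [-0.8, 0.6, -0.0]
finger_gap: 84.9
grasp_force: 0.0
```

```bash
python3 - <<'E'
from h import *
go(578.4,57.9,150,-19.25)
for n in ("top",):
    p,d=grab_frame(n)
    cv2.imwrite(f"pics/{n}1.png",cv2.resize(p[120:300,130:330,::-1],None,fx=3.3,fy=3.3,interpolation=cv2.INTER_CUBIC))
E
```

```text
t 2.27 pos [560.6  64.  205.2] yaw -19.12 shift units [0.001 0.095 0.276] wz 0.003 z [-0.003  0.    -1.   ] F [-0.8  0.6 -0. ] gap 84.9 grip 0.0 j [  1.  -3. 107.   0.  76.  20.]
```

View pics/top1.png

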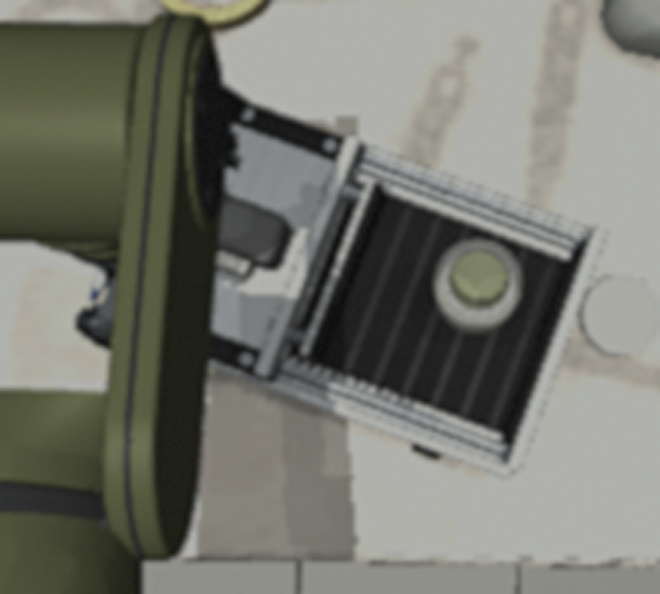

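The crop shows the arm above the shaker, with the handle and button still in view at (255,235). An arm link reaches left towards the grey instrument, so I'm checking the clearance there.

```bash
python3 - <<'E'
from h import *
p,d=grab_frame("top"); q,e=grab_frame("side")
cv2.imwrite("pics/full2.png",np.hstack([cv2.resize(p,(400,300)),cv2.resize(q,(400,300))])[:,:,::-1])
Z=pts("top",d)
for u in range(60,200,10): print(u,[tuple(Z[v,u].round().astype(int)) for v in (140,160,180,230)])
E
```

```text
60 [(np.int64(639), np.int64(280), np.int64(264)), (np.int64(604), np.int64(279), np.int64(261)), (np.int64(570), np.int64(280), np.int64(253)), (np.int64(487), np.int64(348), np.int64(110))]
70 [(np.int64(647), np.int64(279), np.int64(232)), (np.int64(612), np.int64(280), np.int64(226)), (np.int64(576), np.int64(280), np.int64(219)), (np.int64(477), np.int64(113), np.int64(543))]
80 [(np.int64(574), np.int64(121), np.int64(521)), (np.int64(551), np.int64(117), np.int64(527)), (np.int64(529), np.int64(113), np.int64(531)), (np.int64(477), np.int64(104), np.int64(542))]
90 [(np.int64(574), np.int64(111), np.int64(521)), (np.int64(551), np.int64(106), np.int64(527)), (np.int64(530), np.int64(105), np.int64(525)), (np.int64(467), np.int64(-82), np.int64(938))]
100 [(np.int64(575), np.int64(102), np.int64(517)), (np.int64(553), np.int64(99), np.int64(519)), (np.int64(533), np.int64(103), np.int64(506)), (np.int64(479), np.int64(105), np.int64(493))]
110 [(np.int64(576), np.int64(91), np.int64(517)), (np.int64(553), np.int64(89), np.int64(519)), (np.int64(533), np.int64(91), np.int64(509)
[... 854 characters left out ...]
, (np.int64(555), np.int64(36), np.int64(518)), (np.int64(534), np.int64(37), np.int64(509)), (np.int64(495), np.int64(172), np.int64(1))]
170 [(np.int64(578), np.int64(27), np.int64(514)), (np.int64(553), np.int64(23), np.int64(527)), (np.int64(531), np.int64(21), np.int64(532)), (np.int64(479), np.int64(15), np.int64(544))]
180 [(np.int64(577), np.int64(15), np.int64(521)), (np.int64(554), np.int64(12), np.int64(527)), (np.int64(531), np.int64(10), np.int64(532)), (np.int64(479), np.int64(8), np.int64(531))]
190 [(np.int64(582), np.int64(7), np.int64(505)), (np.int64(559), np.int64(7), np.int64(503)), (np.int64(537), np.int64(7), np.int64(498)), (np.int64(481), np.int64(8), np.int64(480))]
```

View pics/full2.png

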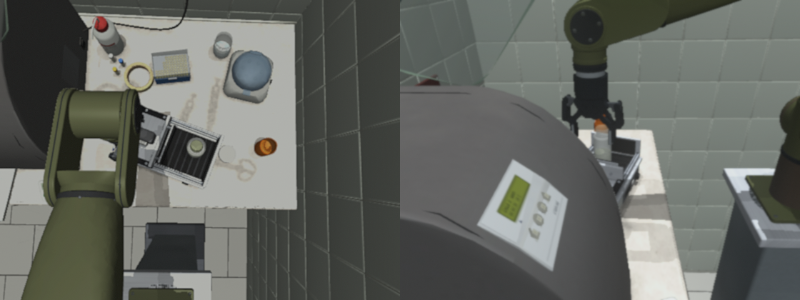

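The wrist spans y≈8–121 mm and the instrument starts beyond y≈230 mm, so the clearance is fine. Next I'll align over the handle, descend and pinch.

>>> apply_moves:
  plan:
    - {"x": 0,"y": 0.06,"z": 0,"wx": 0,"wy": 0,"wz": 0,"grip": 85}
    - {"x": 0,"y": 0.095,"z": 0.04,"wx": 0,"wy": 0,"wz": 0,"grip": 85}
    - {"x": 0,"y": 0.095,"z": 0.14,"wx": 0,"wy": 0,"wz": 0,"grip": 85}
    - {"x": 0,"y": 0.095,"z": 0.26,"wx": 0,"wy": 0,"wz": 0,"grip": 85}
    - {"x": 0,"y": 0.095,"z": 0.36,"wx": 0,"wy": 0,"wz": 0,"grip": 85}
    - {"x": 0,"y": 0.095,"z": 0.44,"wx": 0,"wy": 0,"wz": 0,"grip": 85}
    - {"x": 0,"y": 0.095,"z": 0.5,"wx": 0,"wy": 0,"wz": 0,"grip": 85}
    - {"x": 0,"y": 0.095,"z": 0.535,"wx": 0,"wy": 0,"wz": 0,"grip": 85}
    - {"x": 0,"y": 0.095,"z": 0.55,"wx": 0,"wy": 0,"wz": 0,"grip": 85}
    - {"x": 0,"y": 0.095,"z": 0.55,"wx": 0,"wy": 0,"wz": 0,"grip": 85}

```text
time: 3.25
tcp_pos: [577.4, 57.6, 97.1]
tcp_rot: [[0.328, 0.945, -0.0], [0.945, -0.328, -0.0], [-0.0, -0.0, -1.0]]
wrist_force: [-0.2, -0.5, 0.9]
finger_gap: 85.2
grasp_force: 0.0
```

```bash
python3 -c "
from h import *
go(578.4,57.9,95,-19.25)"
```

```text
t 3.25 pos [577.4  57.6  97.1] yaw -19.18 shift units [0.003 0.004 0.01 ] wz 0.002 z [-0. -0. -1.] F [-0.2 -0.5  0.9] gap 85.2 grip 0.0 j [  0.   5. 110.  -0.  65.  20.]
```

>>> apply_moves:
  newtons: 25
  plan:
    - {"x": 0,"y": 0.004,"z": 0,"wx": 0,"wy": 0,"wz": 0,"grip": 65}
    - {"x": 0,"y": 0.004,"z": 0,"wx": 0,"wy": 0,"wz": 0,"grip": 50}
    - {"x": 0,"y": 0.004,"z": 0,"wx": 0,"wy": 0,"wz": 0,"grip": 42}
    - {"x": 0,"y": 0.004,"z": 0,"wx": 0,"wy": 0,"wz": 0,"grip": 36}
    - {"x": 0,"y": 0.004,"z": 0,"wx": 0,"wy": 0,"wz": 0,"grip": 30}
    - {"x": 0,"y": 0.004,"z": 0,"wx": 0,"wy": 0,"wz": 0,"grip": 30}
    - {"x": 0,"y": 0.004,"z": 0,"wx": 0,"wy": 0,"wz": 0,"grip": 30}
    - {"x": 0,"y": 0.004,"z": 0,"wx": 0,"wy": 0,"wz": 0,"grip": 30}
    - {"x": 0,"y": 0.004,"z": 0,"wx": 0,"wy": 0,"wz": 0,"grip": 30}
    - {"x": 0,"y": 0.004,"z": 0,"wx": 0,"wy": 0,"wz": 0,"grip": 30}

```text
time: 4.08
tcp_pos: [577.6, 57.8, 98.6]
tcp_rot: [[0.329, 0.944, -0.001], [0.944, -0.329, 0.001], [0.0, -0.002, -1.0]]
wrist_force: [-4.4, 0.4, 5.3]
finger_gap: 36.4
grasp_force: 30.6
```

```bash
python3 -c "
from h import *
go(578.4,57.9,95,-19.25)"
```

```text
t 4.08 pos [577.6  57.8  98.6] yaw -19.2 shift units [0.002 0.003 0.018] wz 0.001 z [-0.001  0.001 -1.   ] F [-4.4  0.4  5.3] gap 36.4 grip 30.6 j [  0.   5. 110.   0.  65.  20.]
```

>>> apply_moves:
  plan:
    - {"x": -0.01,"y": 0.004,"z": -0.005,"wx": 0,"wy": 0,"wz": 0,"grip": 30}
    - {"x": -0.035,"y": 0.004,"z": -0.005,"wx": 0,"wy": 0,"wz": 0,"grip": 30}
    - {"x": -0.065,"y": 0.004,"z": -0.005,"wx": 0,"wy": 0,"wz": 0,"grip": 30}
    - {"x": -0.095,"y": 0.004,"z": -0.005,"wx": 0,"wy": 0,"wz": 0,"grip": 30}
    - {"x": -0.125,"y": 0.004,"z": -0.005,"wx": 0,"wy": 0,"wz": 0,"grip": 30}
    - {"x": -0.155,"y": 0.004,"z": -0.005,"wx": 0,"wy": 0,"wz": 0,"grip": 30}
    - {"x": -0.185,"y": 0.004,"z": -0.005,"wx": 0,"wy": 0,"wz": 0,"grip": 30}
    - {"x": -0.21,"y": 0.004,"z": -0.005,"wx": 0,"wy": 0,"wz": 0,"grip": 30}
    - {"x": -0.23,"y": 0.004,"z": -0.005,"wx": 0,"wy": 0,"wz": 0,"grip": 30}
    - {"x": -0.245,"y": 0.004,"z": -0.005,"wx": 0,"wy": 0,"wz": 0,"grip": 30}
    - {"x": -0.25,"y": 0.004,"z": -0.005,"wx": 0,"wy": 0,"wz": 0,"grip": 30}

```text
time: 5.0
tcp_pos: [561.1, 10.3, 98.6]
tcp_rot: [[0.329, 0.944, -0.003], [0.944, -0.329, 0.001], [0.0, -0.003, -1.0]]
wrist_force: [-6.8, 3.1, 3.5]
finger_gap: 36.8
grasp_force: 28.6
```

```bash
cat >> h.py <<'E'
def bar(name):
    p,d=grab_frame("top"); P=pts("top",d); xs=np.array([-.330,-.944]); ys=np.array([.944,-.330]); o=np.array([510,-145.3])+7.65*-xs
    Q=P[...,:2]-o; X=Q@xs; Y=Q@ys; Z=P[...,2]; ok=(d>0)&(abs(Y)<75)
    # profile along x near lateral +-: heights max/median
    for lo,hi in ((-70,-55),(-50,-30),(-20,0),(35,52)):
        print(lo,[(x,int(np.median(Z[ok&(Y>lo)&(Y<hi)&(abs(X-x)<1.5)]))) if (ok&(Y>lo)&(Y<hi)&(abs(X-x)<1.5)).sum()>2 else (x,-1) for x in range(-150,12,3)])
    b=(Z>165)&(Z<190)&(X>-110)&(X<10)&(abs(Y)<60); b=np.nonzero(b)
    if len(b[0])>10:
        r=cv2.minAreaRect(np.array([ray("top",u,v,176)[:2] for v,u in zip(*b)],np.float32)); c=np.array(r[0])-o; print("bottle X,Y",(c@xs).round(1),(c@ys).round(1),r[1])
    cv2.imwrite(f"pics/{name}.png",cv2.resize(p[130:280,150:330,::-1],None,fx=4,fy=4,interpolation=cv2.INTER_CUBIC))
E
python3 -c "
from h import *
go(578.4,57.9,95,-19.25)
bar('b1')"
```

```text
t 5.0 pos [561.1  10.3  98.6] yaw -19.2 shift units [0.253 0.004 0.018] wz 0.001 z [-0.003  0.001 -1.   ] F [-6.8  3.1  3.5] gap 36.8 grip 28.6 j [ -4.   3. 112.   0.  65.  15.]
-70 [(-150, 198), (-147, 193), (-144, 183), (-141, -1), (-138, -1), (-135, -1), (-132, -1), (-129, -1), (-126, -1), (-123, -1), (-120, -1), (-117, -1), (-114, -1), (-111, -1), (-108, -1), (-105, 100), (-102, 78), (-99, 449), (-96, 451), (-93, 452), (-90, 452), (-87, 453), (-84, 432), (-81, 404), (-78, 62), (-75, 61), (-72, 63), (-69, 62), (-66, 62), (-63, 62), (-60, 60), (-57, 61), (-54, 61), (-51, 63), (-48, 61), (-45, 61), (-42, 61), (-39, 62), (-36, 61), (-33, 61), (-30, 62), (-27, 62), (-24, 62), (-21, 61), (-18, 61), (-15, 62), (-12, 62), (-9, 62), (-6, 61), (-3, 61), (0, 76), (3, 117), (6, 119), (9, 123)]
-50 [(-150, 232), (-147, 272), (-144, 317), (-141, 374), (-138, 333), (-135, 342), (-132, 385), (-129, 384), (-126, 382), (-123, 382), (-120, 378), (-117, 376), (-114, -1), (-111, -1), (-108, 123), (-105, 123), (-102, 440), (-99, 442), (-96, 441), (-93, 443), (-90, 421), (-87, 403), (-84, 119), (-81, 1
[... 959 characters left out ...]
]
35 [(-150, -1), (-147, 390), (-144, 393), (-141, 392), (-138, 396), (-135, 396), (-132, 394), (-129, 395), (-126, 385), (-123, 395), (-120, 397), (-117, 400), (-114, 400), (-111, 391), (-108, 369), (-105, 120), (-102, 63), (-99, 64), (-96, 62), (-93, 104), (-90, 120), (-87, 119), (-84, 120), (-81, 117), (-78, 62), (-75, 61), (-72, -1), (-69, 148), (-66, 148), (-63, 94), (-60, 121), (-57, 93), (-54, 120), (-51, 121), (-48, 148), (-45, 145), (-42, 121), (-39, 147), (-36, 146), (-33, 150), (-30, -1), (-27, 62), (-24, 61), (-21, 62), (-18, 61), (-15, 61), (-12, 62), (-9, 62), (-6, 61), (-3, 62), (0, 86), (3, 119), (6, 121), (9, 123)]
bottle X,Y -50.2 17.7 (38.96614456176758, 39.02812576293945)
```

View pics/b1.png

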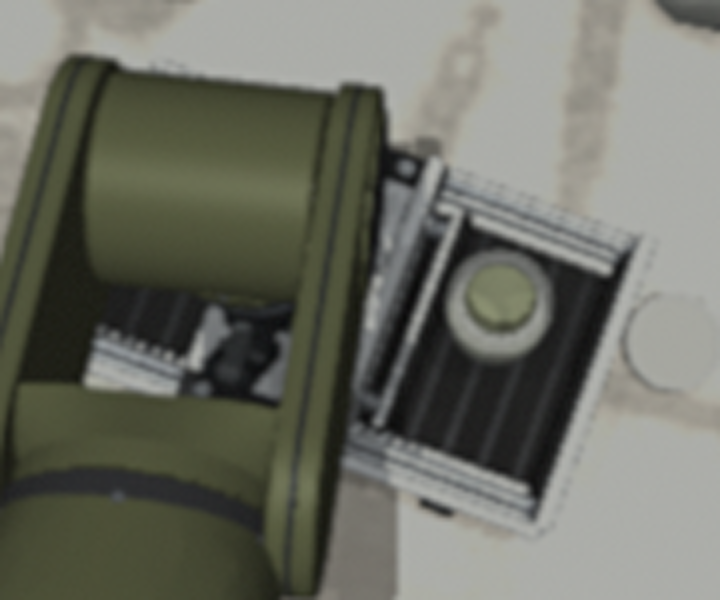

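The bar has slid 50 mm with the grip, the button is still held (gap 36.8), the pad face is at (410,330) and the bottle stands untouched at (500,300). The clear distance is about 79.5 mm, so 37.5 mm more gives about 12 mm of squeeze.

>>> apply_moves:
  plan:
    - {"x": -0.01,"y": 0,"z": 0,"wx": 0,"wy": 0,"wz": 0,"grip": 30}
    - {"x": -0.03,"y": 0,"z": 0,"wx": 0,"wy": 0,"wz": 0,"grip": 30}
    - {"x": -0.05,"y": 0,"z": 0,"wx": 0,"wy": 0,"wz": 0,"grip": 30}
    - {"x": -0.07,"y": 0,"z": 0,"wx": 0,"wy": 0,"wz": 0,"grip": 30}
    - {"x": -0.09,"y": 0,"z": 0,"wx": 0,"wy": 0,"wz": 0,"grip": 30}
    - {"x": -0.11,"y": 0,"z": 0,"wx": 0,"wy": 0,"wz": 0,"grip": 30}
    - {"x": -0.125,"y": 0,"z": 0,"wx": 0,"wy": 0,"wz": 0,"grip": 30}
    - {"x": -0.14,"y": 0,"z": 0,"wx": 0,"wy": 0,"wz": 0,"grip": 30}
    - {"x": -0.155,"y": 0,"z": 0,"wx": 0,"wy": 0,"wz": 0,"grip": 30}
    - {"x": -0.165,"y": 0,"z": 0,"wx": 0,"wy": 0,"wz": 0,"grip": 30}
    - {"x": -0.175,"y": 0,"z": 0,"wx": 0,"wy": 0,"wz": 0,"grip": 30}
    - {"x": -0.175,"y": 0,"z": 0,"wx": 0,"wy": 0,"wz": 0,"grip": 30}

```text
time: 6.05
tcp_pos: [549.8, -22.1, 98.5]
tcp_rot: [[0.329, 0.944, -0.003], [0.944, -0.329, 0.003], [0.002, -0.003, -1.0]]
wrist_force: [-5.1, 5.7, 3.5]
finger_gap: 36.4
grasp_force: 28.7
```

```bash
sed -i 's/range(-150,12,3)/range(-84,10,2)/' h.py; python3 -c "
from h import *
go(578.4,57.9,95,-19.25)
bar('b2')"
```

```text
t 6.05 pos [549.8 -22.1  98.5] yaw -19.2 shift units [0.425 0.004 0.018] wz 0.001 z [-0.003  0.003 -1.   ] F [-5.1  5.7  3.5] gap 36.4 grip 28.7 j [ -8.   2. 114.   0.  65.  11.]
-70 [(-84, -1), (-82, -1), (-80, -1), (-78, -1), (-76, -1), (-74, -1), (-72, -1), (-70, 448), (-68, 450), (-66, 451), (-64, 450), (-62, 451), (-60, 451), (-58, 450), (-56, 450), (-54, 445), (-52, 407), (-50, 61), (-48, 62), (-46, 62), (-44, 62), (-42, 61), (-40, 61), (-38, 61), (-36, 62), (-34, 62), (-32, 61), (-30, 62), (-28, 62), (-26, 62), (-24, 62), (-22, 62), (-20, 60), (-18, 61), (-16, 62), (-14, 61), (-12, 61), (-10, 61), (-8, 62), (-6, 61), (-4, 61), (-2, 61), (0, 78), (2, 119), (4, 119), (6, 120), (8, 122)]
-50 [(-84, 384), (-82, 384), (-80, 381), (-78, 380), (-76, -1), (-74, 438), (-72, 439), (-70, 441), (-68, 441), (-66, 441), (-64, 441), (-62, 440), (-60, 439), (-58, 423), (-56, 378), (-54, 119), (-52, 63), (-50, 62), (-48, 61), (-46, 61), (-44, 62), (-42, 61), (-40, 62), (-38, 62), (-36, 63), (-34, 62), (-32, 62), (-30, 61), (-28, 62), (-26, 62), (-24, 62), (-22, 62), (-20, 62), (-18, 61), (-16,
[... 559 characters left out ...]
-10, 62), (-8, 62), (-6, 62), (-4, 62), (-2, 62), (0, 85), (2, 119), (4, 119), (6, 121), (8, 123)]
35 [(-84, 399), (-82, 400), (-80, 401), (-78, 400), (-76, 393), (-74, 385), (-72, 125), (-70, 121), (-68, 83), (-66, 63), (-64, 106), (-62, 121), (-60, 120), (-58, 119), (-56, 119), (-54, 119), (-52, 85), (-50, 63), (-48, 64), (-46, 105), (-44, 148), (-42, 148), (-40, 149), (-38, 147), (-36, 146), (-34, 147), (-32, 147), (-30, 94), (-28, 95), (-26, 94), (-24, 122), (-22, 120), (-20, 93), (-18, 121), (-16, 122), (-14, 122), (-12, 122), (-10, 149), (-8, 147), (-6, -1), (-4, -1), (-2, 61), (0, 96), (2, 118), (4, 118), (6, 120), (8, 123)]
bottle X,Y -26.3 18.3 (39.44767379760742, 37.37778854370117)
```

View pics/b2.png

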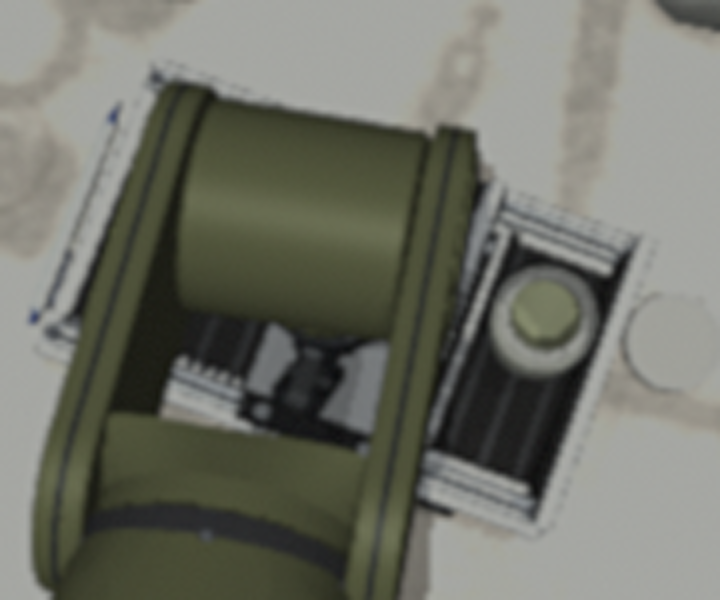

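The bottle now stands against the fixed bar (axis 26.3 mm from its face) and the pad is squeezed about 9 mm. I'll add 3 mm.

>>> apply_moves:
  plan:
    - {"x": -0.005,"y": 0,"z": 0,"wx": 0,"wy": 0,"wz": 0,"grip": 30}
    - {"x": -0.01,"y": 0,"z": 0,"wx": 0,"wy": 0,"wz": 0,"grip": 30}
    - {"x": -0.015,"y": 0,"z": 0,"wx": 0,"wy": 0,"wz": 0,"grip": 30}
    - {"x": -0.015,"y": 0,"z": 0,"wx": 0,"wy": 0,"wz": 0,"grip": 30}
    - {"x": -0.015,"y": 0,"z": 0,"wx": 0,"wy": 0,"wz": 0,"grip": 30}

```text
time: 6.52
tcp_pos: [548.9, -24.7, 98.6]
tcp_rot: [[0.329, 0.944, -0.003], [0.944, -0.329, 0.003], [0.002, -0.003, -1.0]]
wrist_force: [-4.9, 6.1, 2.6]
finger_gap: 36.3
grasp_force: 28.7
```

```bash
python3 -c "
from h import *
go(578.4,57.9,95,-19.25)
bar('b3')" | cut -c1-400; python3 - <<'E'
from h import *
p,d=grab_frame("top");P=pts("top",d);xs=np.array([-.330,-.944]); ys=np.array([.944,-.330]);o=np.array([510,-145.3])-7.65*xs
Q=P[...,:2]-o;X=Q@xs;Y=Q@ys;Z=P[...,2];k=(d>0)&(Y>25)&(Y<58)
print([(x,int(np.median(Z[k&(abs(X-x)<.8)])),k[k&(abs(X-x)<.8)].sum()) for x in range(-76,-44)if (k&(abs(X-x)<.8)).sum()])
E
```

```text
t 6.52 pos [548.9 -24.7  98.6] yaw -19.19 shift units [0.438 0.004 0.019] wz 0.001 z [-0.003  0.003 -1.   ] F [-4.9  6.1  2.6] gap 36.3 grip 28.7 j [ -8.   2. 114.   0.  65.  11.]
-70 [(-84, -1), (-82, -1), (-80, -1), (-78, -1), (-76, -1), (-74, -1), (-72, -1), (-70, -1), (-68, 447), (-66, 449), (-64, 451), (-62, 451), (-60, 452), (-58, 452), (-56, 450), (-54, 450), (-52, 449), (-50, 422), (-48, 63), (-46, 62), (-44, 62), (-42, 61), (-40, 62), (-38, 60), (-36, 62), (-34, 62), (-32, 62), (-30, 62), (-28, 62), (-26, 61), (-24, 60), (-22, 60), (-20, 61), (-18, 62), (-16, 62), 
-50 [(-84, 385), (-82, 384), (-80, 383), (-78, 384), (-76, -1), (-74, -1), (-72, 436), (-70, 439), (-68, 440), (-66, 440), (-64, 441), (-62, 441), (-60, 440), (-58, 439), (-56, 436), (-54, 371), (-52, 75), (-50, 61), (-48, 61), (-46, 62), (-44, 62), (-42, 62), (-40, 62), (-38, 62), (-36, 62), (-34, 61), (-32, 62), (-30, 62), (-28, 62), (-26, 62), (-24, 62), (-22, 61), (-20, 60), (-18, 62), (-16, 6
-20 [(-84, 408), (-82, 408), (-80, 407), (-78, 405), (-76, 426), (-74, 427), (-72, 428), (-70, 428), (-68, 428), (-66,
[... 866 characters left out ...]
int64(24)), (-71, 395, np.int64(23)), (-70, 391, np.int64(23)), (-69, 259, np.int64(24)), (-68, 126, np.int64(23)), (-67, 122, np.int64(30)), (-66, 102, np.int64(23)), (-65, 64, np.int64(13)), (-64, 108, np.int64(7)), (-63, 114, np.int64(6)), (-62, 121, np.int64(10)), (-61, 121, np.int64(13)), (-60, 120, np.int64(12)), (-59, 120, np.int64(13)), (-58, 120, np.int64(13)), (-57, 120, np.int64(13)), (-56, 120, np.int64(11)), (-55, 120, np.int64(11)), (-54, 118, np.int64(11)), (-53, 116, np.int64(14)), (-52, 71, np.int64(10)), (-51, 62, np.int64(7)), (-50, 62, np.int64(6)), (-49, 148, np.int64(7)), (-48, 105, np.int64(8)), (-47, 147, np.int64(8)), (-46, 151, np.int64(6)), (-45, 120, np.int64(8))]
```

The bar is at about 123 mm with the pad squeezed about 12 mm, so I'll release.

>>> apply_moves:
  plan:
    - {"x": -0.015,"y": 0,"z": 0,"wx": 0,"wy": 0,"wz": 0,"grip": 50}
    - {"x": -0.015,"y": 0,"z": 0,"wx": 0,"wy": 0,"wz": 0,"grip": 70}
    - {"x": -0.015,"y": 0,"z": 0,"wx": 0,"wy": 0,"wz": 0,"grip": 85}
    - {"x": -0.015,"y": 0,"z": 0,"wx": 0,"wy": 0,"wz": 0,"grip": 85}
    - {"x": -0.015,"y": 0,"z": 0,"wx": 0,"wy": 0,"wz": 0,"grip": 85}
    - {"x": -0.015,"y": 0,"z": 0,"wx": 0,"wy": 0,"wz": 0,"grip": 85}
    - {"x": -0.015,"y": 0,"z": 0,"wx": 0,"wy": 0,"wz": 0,"grip": 85}

```text
time: 7.2
tcp_pos: [549.2, -29.1, 98.6]
tcp_rot: [[0.329, 0.944, 0.001], [0.944, -0.329, -0.0], [0.0, 0.001, -1.0]]
wrist_force: [0.5, -0.5, 0.0]
finger_gap: 85.2
grasp_force: 0.0
```

That release call repeated a 3 mm forward shift by mistake: shifts count from the pose at the start of each call. I'll raise the tool clear and measure where the bar actually locked.

>>> apply_moves:
  plan:
    - {"x": 0,"y": 0,"z": -0.04,"wx": 0,"wy": 0,"wz": 0,"grip": 85}
    - {"x": 0,"y": 0,"z": -0.14,"wx": 0,"wy": 0,"wz": 0,"grip": 85}
    - {"x": 0,"y": 0,"z": -0.3,"wx": 0,"wy": 0,"wz": 0,"grip": 85}
    - {"x": 0,"y": 0,"z": -0.46,"wx": 0,"wy": 0,"wz": 0,"grip": 85}
    - {"x": 0.1,"y": -0.1,"z": -0.6,"wx": 0,"wy": 0,"wz": 0,"grip": 85}
    - {"x": 0.1,"y": -0.27,"z": -0.65,"wx": 0,"wy": 0,"wz": 0,"grip": 85}
    - {"x": 0.1,"y": -0.45,"z": -0.65,"wx": 0,"wy": 0,"wz": 0,"grip": 85}
    - {"x": 0.1,"y": -0.63,"z": -0.65,"wx": 0,"wy": 0,"wz": 0,"grip": 85}
    - {"x": 0.1,"y": -0.8,"z": -0.65,"wx": 0,"wy": 0,"wz": 0,"grip": 85}
    - {"x": 0.1,"y": -0.95,"z": -0.65,"wx": 0,"wy": 0,"wz": 0,"grip": 85}
    - {"x": 0.1,"y": -1.0,"z": -0.65,"wx": 0,"wy": 0,"wz": 0,"grip": 85}
    - {"x": 0.1,"y": -1.0,"z": -0.65,"wx": 0,"wy": 0,"wz": 0,"grip": 85}

```text
time: 8.2
tcp_pos: [365.3, 56.4, 229.1]
tcp_rot: [[0.327, 0.945, 0.002], [0.945, -0.327, 0.0], [0.001, 0.002, -1.0]]
wrist_force: [-0.1, 0.3, -0.1]
finger_gap: 85.0
grasp_force: 0.0
```

```bash
python3 - <<'E'
from h import *
s=get_obs();print(s["time"],s["tcp_pos"])
p,d=grab_frame("top");P=pts("top",d);xs=np.array([-.330,-.944]); ys=np.array([.944,-.330]);o=np.array([510,-145.3])-7.65*xs
Q=P[...,:2]-o;X=Q@xs;Y=Q@ys;Z=P[...,2]
k=(d>0)&(Y>30)&(Y<58)
print([(x,int(np.median(Z[k&(abs(X-x)<.8)]))) for x in range(-84,-44)if (k&(abs(X-x)<.8)).sum()])
def fit(nm,mk,zz):
    n,l,st,c=cv2.connectedComponentsWithStats(mk.astype(np.uint8))
    for i in range(1,n):
        if st[i,4]<25: continue
        v,u=np.nonzero(l==i); W=np.array([ray("top",a,b,zz)[:2] for a,b in zip(u,v)],np.float32)
        r=cv2.minAreaRect(W); c=np.array(r[0])-o; print(nm,st[i,4],"X,Y",(c@xs).round(1),(c@ys).round(1),np.round(r[1],1),round(r[2],1))
R=(d>0)&(X>-200)&(X<25)&(abs(Y)<95)
fit("handle",R&(Z>132)&(Z<146)&(X<-85),139)
fit("z124",R&(Z>113)&(Z<129),124)
fit("bottle",R&(Z>165)&(Z<190)&(X>-60),176)
cv2.imwrite("pics/f.png",cv2.resize(p[140:270,150:330,::-1],None,fx=4.4,fy=4.4,interpolation=cv2.INTER_CUBIC))
E
```

```text
8.2 [365.31617689  56.35663566 229.07098779]
[(-84, 86), (-83, 86), (-82, 87), (-81, 86), (-80, 86), (-79, 86), (-78, 102), (-77, 121), (-76, 122), (-75, 123), (-74, 123), (-73, 123), (-72, 122), (-71, 123), (-70, 122), (-69, 122), (-68, 115), (-67, 88), (-66, 65), (-65, 64), (-64, 108), (-63, 112), (-62, 119), (-61, 120), (-60, 120), (-59, 120), (-58, 120), (-57, 120), (-56, 119), (-55, 119), (-54, 119), (-53, 118), (-52, 65), (-51, 63), (-50, 62), (-49, 61), (-48, 63), (-47, 106), (-46, 149), (-45, 105)]
handle 491 X,Y -121.2 -0.9 [62.9 34.4] 70.3
z124 348 X,Y -71.9 -0.1 [  9.3 163.1] 70.7
z124 271 X,Y -57.4 -0.1 [ 10.  120.7] 70.9
z124 524 X,Y 7.6 -0.3 [ 15.3 163. ] 70.7
z124 65 X,Y -120.4 -22.6 [34.  10.1] 69.5
bottle 83 X,Y -26.3 18.3 [39.4 37.4] 1.3
```

View pics/f.png

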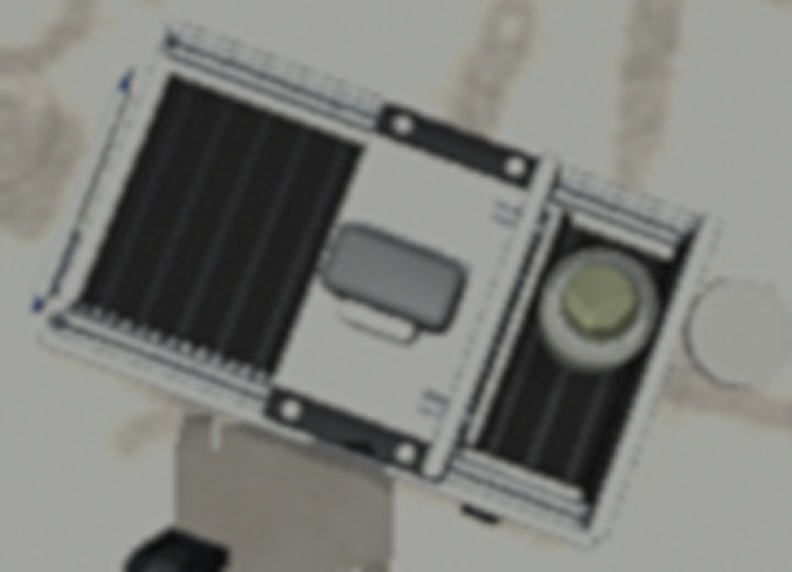

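The final view shows the job done. The bottle is upright against the fixed bar at (600,305), the button is out at (375,320), and the gap from pad to upright shrank from 23.4 to 14.5 mm. That leaves the pad squeezed about 9 mm with the bar locked at about 120 mm, and the arm is clear.

```bash
python3 -c "
from workcell import *
print(sign_off())"
```

```text
the job is handed in; nothing more can be done
None
```

The job is handed in: the bottle is clamped upright against the fixed bar, the bar is locked at about 120 mm with the button out, and the pad stays squeezed about 9 mm of its 14 mm (about 12 mm before letting go); my release call also repeated a 3 mm forward shift by mistake, and the final picture showed no harm from it.

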